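# Seat a grinding wheel on its arbor and show the seam to the inspection camera

### The arm

A 6-joint arm with a two-finger parallel gripper is mounted at the origin on a cart in front of the work surface, level with it; the furniture and walls round the work are solid. World frame = base frame: x ahead of the robot, y to its left, z up, the work surface at z = 0. Lengths are in m, angles in degrees, forces in N, time in s.
With the tool pointing down it reaches from about 0.3 to 0.875 m from the base axis. Payload 6.4 kg.
Tool frame: the origin (TCP) lies at the centre of the arm's flange, where the gripper is bolted on; the fingertips stand 173 mm ahead of it and the grasp point (between the pads) lies 155 mm ahead of it; z points along the fingers, x is the direction in which the jaws open and shut, and the axes are right-handed (so a half turn about z gives the same grasp; the last joint's range is limited). The gripper opens to 85 mm and grips with 20 to 120 N. Pads are 22 mm wide; open, the fingers measure 114 mm over their backs; the gripper's body (76 mm by 85 mm) begins 54 mm behind the grasp point. The pads swing forward as they close: fully open they stand 13 mm farther back than shut.
Start: joints at [-81.664, 10.359, 92.074, -0, 77.567, -11.82], TCP at [0.198, -0.54, 0.405] pointing down, gripper open.
Joint ranges: [-171.53, 171.53], [-51.25, 118.39], [17.06, 147.69], [-65.23, 245.23], [0, 150.52], [-178.68, 178.68]. Speed limits (degrees/s): [147.25, 147.25, 172.46, 180, 180, 180].

### API

Orientations are given as a 3x3 rotation matrix whose columns are the frame's x, y, z axes.
In Python, from bench import robot gives the robot as it stands. The module is installed in compiled form; this text tells all that it offers.
- The arm moves only by the tool arm_command, never from a script. Its argument "targets" is one flat list of numbers, 7 for each row, row after row: the turn, a rotation vector about the world's x, y, z in units of 6 degrees (1.0 is 6 degrees), then the shift along the world's x, y, z in units of 60 mm (1.0 is 60 mm), then the closure, from -1 (fully open) to 1 (shut), so that 0 is half open. In form: [rx, ry, rz, dx, dy, dz, fingers, rx, ry, rz, dx, dy, dz, fingers, ...]. A call has 1 to 12 rows; each row is the pose to reach, as a shift and turn from the pose commanded when the call began; what a row does not reach only later rows make up. A row lasts 1/8 s, in which the tool goes at most 62.5 mm and 10.7 degrees, less where a joint would pass 70% of its speed; a pose out of reach is approached as far as the arm can. A call with a gripper value outside its range is refused whole. The fingers move at their own pace and stop on an object; the grip force is fixed at half the most. Time passes only in rows, so rows that repeat a pose let the fingers close. It gives the time, the measured TCP pose, the force and the opening at its end, in the units of the state.
- robot.get_obs(): the state, without advancing time (a new reading comes with each control period).
- robot.grab_frame(name): name is "scene" or "top"; returns a dict with "color" (400x640x3 uint8, red, green, blue), "z_map" (400x640 float32, m along the optical axis (not along the pixel's ray), 0 where there is no reading), "fovy" (degrees; the focal length in pixels is half the picture's height over the tangent of half this angle, whatever the lens; pixels are square), "cx", "cy" (the principal point, pixels), "dist_coeffs" ([k1, k2, p1, p2, k3] as OpenCV has them; the pictures are not rectified), "extrinsics" (4x4, takes a point from camera to world coordinates). Camera axes: x right, y down, z forward; pixel columns grow to the right and rows downward; lengths in m; the calibration is good to about 2 mm. A picture is of the moment at which its call begins.
- robot.finish_job(): hands the job in, once; it reports no verdict.
Trained networks look in the newest picture that a camera, given by its name, has taken for a name from the list of things; names that differ only in an ending like _2 or _b are one class to them, and where a whole thing is asked for, a point or a joint stands for the part that bears it (a point fixed in the world has none). Each returns a list of dicts, best first, with "p" (0 to 1); they miss things now and then, are a little off and sometimes report something else, mostly with a low value. They report only what shows in the picture. A call takes as long as a camera call.
- robot.look_for(camera, label): "rect" ([left, top, right, bottom] in pixels, round what is visible of it).
- robot.masks_of(camera, label): "mask" (400x640 bool, what is visible of it) and "rect" ([left, top, right, bottom] in pixels, round what is visible of it).
The state is a dict: "t": time; "joint_pos": joint angles; "joint_velocities": joint speeds; "effort": joint torques, N m; "tool_pos": TCP position; "tool_rot": TCP orientation; "contact_force": force on the tool from outside, world axes, zero at the start; "wrist_torque": the same for the moment, N m; "finger_gap": finger opening in m.
Only numpy, scipy, OpenCV 4.12 (cv2) and the standard library are available. Lean on these libraries where they do the work, as an engineer would, in place of code of your own. Each camera call takes 0.05 s, during which the arm holds its last target. There are 200 camera calls.

### The job

Get the pink grinding wheel ready for its seating check: with the keeper still locking the arbor in its stand, slide the wheel over the spindle until it lies flat on the arbor's flange and let go of it, and only then swing the keeper clear by its black knob. Take the arbor by the bare spindle end above the wheel, lift it out of the stand with the wheel on it and hold it up to the inspection camera, spindle end up, with the seam between wheel and flange at the camera's focus point and the arbor square to the lens axis, so that it leans away from the lens by as much as the camera is tipped down. Finish holding it still there, do not put it down or let go, and leave the camera, its stand and the things lying around undisturbed.

Things in the scene. Friction and masses are not known exactly. Their poses are not given: they have to be found in the camera images.
- wheel: pink abrasive cylinder with a steel-lined bore, 46 mm diameter, 30 mm high, bore 18 mm right through, 0.12 kg, lying flat on the bench (bore upright); both ends alike. Origin: centre of its underside, z along the bore.
- arbor: round bright steel arbor, 118 mm long, 0.30 kg, upright in the stand's socket. Origin: centre of its lower end, z up its axis. Shank 18 mm diameter to 28 mm, collar 40 mm diameter 28 to 34 mm (rests on the block), dark groove 20 mm diameter to 48 mm, flange 38 mm diameter 48 to 54 mm, spindle 16 mm diameter 54 to 110 mm, then a cone to 9 mm diameter at 118 mm. Its turn about z does not matter.
- arbor_seat (a point): centre of the arbor's flange face on which the wheel sits (54 mm above the arbor's origin, 66 mm above the bench in the stand); the wheel's origin lies here when it is fully seated. Axes as the arbor's.
- spindle_tip (a point): top end of the spindle on its axis, 64 mm above arbor_seat, 130 mm above the bench in the stand. With the wheel seated, the top 34 mm of the spindle stand free above it.
- stand: aluminium block 60 x 100 x 32 mm on a dark steel foot plate 100 x 144 x 8 mm, fixed to the bench; block top 40 mm above the bench. Origin: on the bench, on the axis of the socket (20 mm bore, 30 mm deep). Block and plate reach 68 and 90 mm along the stand's y (towards the keeper's pin and knob), 32 and 54 mm the other way.
- keeper (a joint): swing keeper on the stand: steel tongue 18 x 5 mm turning about an upright pin 42 mm from the socket axis along the stand's y. 0 = tongue in the arbor's groove, over the collar: the arbor cannot be lifted. Grows anticlockwise seen from above, to 1.57 (stop); from 0.8 rad it is clear of the collar. Starts near 0, turns with about 1.2 N at the knob and stays where it is left.
- keeper_knob (a point): middle of the keeper's upright black knob, 18 mm diameter, about 27 mm high, its middle 69 mm above the bench, top 82 mm; it stands 50 mm from the keeper's pin, on the side away from the tongue (92 mm from the socket axis while shut).
- keeper_hinge (a point): point on the keeper's upright pivot pin, 50 mm above the bench; axes as the stand's.
- camera_head: grey finned camera body with black lens and ring light (56 mm diameter), tipped down about 0.3 to 0.55 rad in a fork on a steel post. Origin: middle of its tilt axis, 300 mm above the bench. The lens looks along its own -x; y is level; z is square to the lens axis in the upright plane (upward). The lens front lies 72 mm from the origin.
- focus (a point): the camera's focus point in empty air, on the lens axis 93 mm in front of the lens front (165 mm along -x of camera_head); axes as camera_head's.
- caliper: bystander: steel caliper lying at the right front, 163 mm long; leave it alone.
- screwdriver: bystander: red-handled driver at the right, 165 mm long; leave it alone.
- mouse: bystander: black computer mouse at the right, 104 x 58 x 40 mm; leave it alone.
- sample_jar: bystander: white screw-cap tube at the left front, 36 mm diameter, 69 mm high; leave it alone.
- parts_box: bystander: blue box with dark lid at the left back, 74 x 110 x 33 mm; leave it alone.
- hex_key: bystander: dark hexagon key in front, 89 mm long; leave it alone.

How it is judged (in metres and radians):
On the way, in this order (a step that is already met when the one before it is completed fails the run):
1. the wheel lies on the flange, let go, with the keeper still shut (distance between wheel and arbor_seat below 0.004 m and angle between the z axis of wheel and the z axis of arbor, either way round below 0.08 rad and contact force between wheel and the fingers below 0.1 N and value of joint keeper below 0.3 rad), for 0.2 s.
2. the keeper is swung clear of the collar, the arbor still in its socket (value of joint keeper above 0.8 rad and z of arbor in the frame of stand below 0.016 m), for 0.1 s.
3. the arbor is lifted clear of the stand with the wheel on it (height (world z) of arbor_seat above 0.105 m and distance between wheel and arbor_seat below 0.004 m and contact force between arbor and stand below 0.1 N), for 0.1 s.
At the end, for the whole second after the job is handed in: The fingers alone hold the arbor in the air, spindle end up and still: centre of its flange face within 15 mm of the focus point, its axis within 0.14 rad (8 degrees) of camera_head's z (square to the lens), the wheel still seated on the flange (within 4 mm) (distance between arbor_seat and focus below 0.015 m and angle between the z axis of arbor and the z axis of camera_head, either way round below 0.14 rad and angle between arbor's own z axis and vertical below 0.9 rad and distance between wheel and arbor_seat below 0.004 m and contact force between arbor and the fingers above 1 N and contact force between arbor and stand below 0.1 N and contact force between arbor and camera_stand below 0.1 N and linear speed of arbor below 0.03 m/s); the arm keeps its last pose, push and grip.
It fails at once if the camera is knocked out of place (distance of focus from where it was at the start of the episode above 0.01 m).
It fails at once if a bystander is pushed away (distance of any of caliper, screwdriver, mouse, sample_jar, parts_box, hex_key from where it was at the start of the episode above 0.03 m).
It also fails if it takes over 58 s, if anything falls off the work surface, if the arm or the gripper's body presses on something with over 40 N, if the wrist force passes 120 N, or if a joint passes its speed limit or range.

## Working session

There is one attempt and no reset: what is moved stays moved. The work goes in short steps, Python scripts to look and compute and a tool call to move; the robot and the scene stay as the last step left them, time stands still between calls to the robot, and variables do not carry over. Pictures are saved under pics/ and viewed, about 8 in all and at most 12, crops included, and the job is handed in when it is done.

Besides the shell and the picture viewer there is one more tool, called after "Call:" in YAML: its name, and indented under it one key for each argument. arm_command: Moves the arm, as the interface text tells. Its arguments: {"type":"object","properties":{"targets":{"type":"array","items":{"type":"number"}}},"required":["targets"]}

```bash
mkdir -p pics
cat > h.py <<'E'
import numpy as np, cv2
from bench import robot
def cam(f):
    fl=200/np.tan(np.radians(f["fovy"])/2)
    return np.array([[fl,0,f["cx"]],[0,fl,f["cy"]],[0,0,1]]),np.array(f["dist_coeffs"],float)
def pts(f,mask=None):
    "world xyz for each pixel (400,640,3); nan where no depth"
    K,d=cam(f); v,u=np.mgrid[0:400,0:640]
    n=cv2.undistortPoints(np.stack([u,v],-1).reshape(-1,1,2).astype(np.float64),K,d).reshape(400,640,2)
    z=f["z_map"].astype(float).copy(); z[z<=0]=np.nan
    P=np.dstack([n*z[...,None],z]); T=np.array(f["extrinsics"])
    return P@T[:3,:3].T+T[:3,3]
def proj(f,X):
    K,d=cam(f); T=np.linalg.inv(np.array(f["extrinsics"]))
    return cv2.projectPoints(np.atleast_2d(np.array(X,float)),cv2.Rodrigues(T[:3,:3])[0],T[:3,3],K,d)[0].reshape(-1,2)
def save(n,img): cv2.imwrite("pics/"+n+".png",cv2.cvtColor(img,cv2.COLOR_RGB2BGR))
E
python3 - <<'E'
from h import *
o=robot.get_obs(); print(o["t"],o["tool_pos"],o["tool_rot"],o["finger_gap"])
np.set_printoptions(precision=4,suppress=True)
for c in("scene","top"):
    f=robot.grab_frame(c); P=pts(f); img=f["color"].copy()
    print(c,np.array(f["extrinsics"])[:3].tolist(),f["fovy"],f["dist_coeffs"])
    for l in("wheel","arbor","stand","keeper","keeper_knob","camera_head","caliper","screwdriver","mouse","sample_jar","parts_box","hex_key"):
        r=robot.masks_of(c,l)
        for m in r[:2]:
            q=P[m["mask"]]; q=q[~np.isnan(q[:,0])]
            if len(q)==0: print(l,"nodepth",m["p"]);continue
            print(l,round(m["p"],2),np.round(m["rect"]),len(q),"med",np.median(q,0),"lo",np.percentile(q,2,axis=0),"hi",np.percentile(q,98,axis=0))
    save(c+"0",img)
    np.savez(c+"0.npz",**{k:np.array(v) for k,v in f.items()})
E
```

```text
0.0 [ 0.19810502 -0.5395258   0.4037869 ] [[ 3.44569342e-01 -9.38760831e-01 -2.66822379e-04]
 [-9.38759324e-01 -3.44569277e-01  1.71615471e-03]
 [-1.70299761e-03 -3.40852302e-04 -9.99998492e-01]] 0.0858564099655762
scene [[-0.6301221199583236, -0.5572260165978241, 0.5407821006336557, -0.11225006551433946], [-0.7763071433073964, 0.4674369044652134, -0.4229065613038987, 0.5647258605387131], [-0.01712697256193662, -0.6862957866477837, -0.7271208703099934, 1.094284125042249]] 47.74969970681648 [-0.1278  0.      0.      0.      0.    ]
wheel 0.7 [365. 228. 380. 246.] 205 med [ 0.4758 -0.0818  0.0282] lo [ 0.4587 -0.106   0.0033] hi [ 0.4974 -0.0666  0.0354]
wheel 0.47 [359. 266. 376. 290.] 94 med [0.3863 0.0114 0.0075] lo [ 0.3412 -0.002  -0.0002] hi [0.4242 0.0284 0.0129]
arbor 0.76 [288. 251. 299. 270.] 214 med [0.5158 0.1784 0.0682] lo [0.5044 0.1601 0.0441] hi [0.534  0.1911 0.1305]
stand 0.71 [256. 257. 317. 302.] 1332 med [0.5099 0.212  0.0241] lo [0.4709 0.1245 0.0045] hi [0.5635 0.2693 0.076 ]
keeper 0.48 [255. 268. 288. 279.] 164 med [0.5362 0.243  0.0544] lo [0.5266 0.1977 0.012
[... 2129 characters left out ...]
[ 0.6947 -0.0688  0.3113] lo [ 0.6432 -0.0946  0.1809] hi [ 0.7485 -0.0456  0.3331]
screwdriver 0.67 [392. 163. 395. 196.] 193 med [ 0.6289 -0.2336  0.0176] lo [ 0.5856 -0.2458 -0.0018] hi [ 0.6794 -0.2238  0.0246]
mouse 0.85 [408. 202. 423. 234.] 539 med [ 0.5159 -0.2996  0.0308] lo [ 0.4706 -0.3306  0.0094] hi [ 0.5612 -0.2757  0.0391]
sample_jar 0.56 [204. 247. 220. 260.] 164 med [0.3978 0.3273 0.0661] lo [0.3826 0.316  0.0005] hi [0.4192 0.3537 0.0724]
parts_box 0.76 [220. 146. 263. 180.] 849 med [0.6797 0.2461 0.032 ] lo [0.635  0.1919 0.0008] hi [0.7273 0.3025 0.0376]
hex_key 0.51 [310. 247. 321. 272.] 74 med [0.3874 0.009  0.0074] lo [ 0.3414 -0.0034  0.0025] hi [0.4232 0.026  0.0119]
```

```bash
cat >> h.py <<'E'
class _F(dict): pass
def load(c): 
    z=np.load(c+".npz"); return {k:(z[k] if z[k].ndim else float(z[k])) for k in z.files}
def circ(q,r=None):
    "least-squares circle of xy points"
    from scipy.optimize import least_squares
    x0=[*q[:,:2].mean(0)]
    if r is None: return least_squares(lambda p:np.hypot(*(q[:,:2]-p[:2]).T)-p[2],x0+[.01],loss="soft_l1",f_scale=.001).x
    return least_squares(lambda p:np.hypot(*(q[:,:2]-p[:2]).T)-r,x0,loss="soft_l1",f_scale=.001).x
E
python3 - <<'E'
from h import *
np.set_printoptions(precision=4,suppress=True)
a=load("scene0")["color"][95:355,210:470]; b=load("top0")["color"][95:285,200:460]
A=cv2.resize(a,(390,390),interpolation=cv2.INTER_CUBIC);B=cv2.resize(b,(790-390+10,300),interpolation=cv2.INTER_CUBIC)
c=np.zeros((400,800,3),np.uint8);c[:390,:390]=A;c[:300,390:]=B; c=cv2.resize(c,None,fx=1,fy=1); save("m0",c)
for cc in("scene0","top0"):
    f=load(cc);P=pts(f)
    def box(x0,x1,y0,y1,z0,z1):
        m=(P[...,0]>x0)&(P[...,0]<x1)&(P[...,1]>y0)&(P[...,1]<y1)&(P[...,2]>z0)&(P[...,2]<z1); return P[m]
    w=box(.44,.52,-.13,-.05,.024,.04); print(cc,"wheel top",len(w),w.mean(0),(w.min(0)+w.max(0))/2,np.ptp(w,axis=0))
    t=box(.48,.57,.13,.21,.09,.14); print("spindle",len(t),t.mean(0),t.min(0),t.max(0))
    t=box(.48,.57,.13,.21,.122,.135); print("tip",len(t),t.mean(0))
    t=box(.48,.57,.13,.20,.06,.072); print("flange",len(t),t.mean(0),(t.min(0)+t.max(0))/2)
    k=box(.48,.60,.22,.30,.076,.095); print("knob top",len(k),k.mean(0),k.min(0),k.max(0))
    b=box(.44,.62,.1,.3,.034,.044); print("block",len(b),cv2.minAreaRect(b[:,:2].astype(np.float32)))
    b=box(.42,.64,.08,.32,.005,.012); print("plate",len(b),cv2.minAreaRect(b[:,:2].astype(np.float32)))
E
```

```text
scene0 wheel top 136 [ 0.4793 -0.0875  0.0307] [ 0.4797 -0.089   0.0301] [0.0447 0.0457 0.0123]
spindle 65 [0.5185 0.1776 0.1151] [0.5121 0.1691 0.0922] [0.5285 0.1839 0.135 ]
tip 25 [0.5198 0.1769 0.1273]
flange 93 [0.5177 0.1777 0.0667] [0.5227 0.1761 0.0663]
knob top 32 [0.5412 0.2663 0.0819] [0.5344 0.2587 0.0775] [0.551  0.2739 0.0879]
block 374 ((0.5271376967430115, 0.19268248975276947), (0.10161463916301727, 0.06486241519451141), 74.49834442138672)
plate 772 ((0.5299617052078247, 0.19929689168930054), (0.238191157579422, 0.21802330017089844), 89.12386322021484)
top0 wheel top 146 [ 0.4798 -0.0902  0.0294] [ 0.4794 -0.0896  0.0304] [0.0435 0.0436 0.0126]
spindle 34 [0.5187 0.1723 0.1213] [0.5127 0.1659 0.0938] [0.5262 0.1812 0.1365]
tip 22 [0.5199 0.1738 0.1268]
flange 78 [0.5177 0.1705 0.0653] [0.5198 0.1733 0.0653]
knob top 27 [0.5409 0.2636 0.0814] [0.5335 0.2568 0.0773] [0.549  0.2729 0.085 ]
block 395 ((0.5250690579414368, 0.19094522297382355), (0.10038159042596817, 0.0600455217063427), 74.17173767089844)
plate 778 ((0.5290234088897705, 0.20067846775054932), (0.21649004518985748, 0.23872104287147522), 0.2672376036643982)
```

View pics/m0.png

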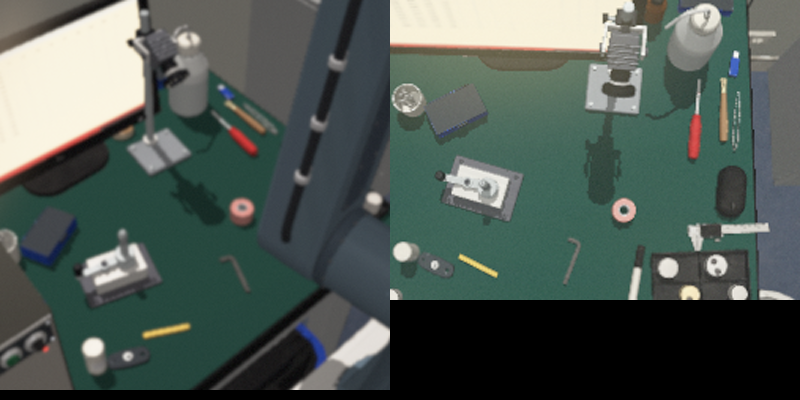

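Run:
```python
from h import *
np.set_printoptions(precision=4,suppress=True)
s=load("scene0")["color"][100:190,280:370]; t=load("top0")["color"][95:185,310:400]
save("cam0",np.hstack([cv2.resize(x,(400,400),interpolation=cv2.INTER_CUBIC) for x in(s,t)]))
allp=[]
for cc in("scene0","top0"):
    f=load(cc);P=pts(f)
    m=(P[...,0]>.55)&(P[...,0]<.80)&(P[...,1]>-.16)&(P[...,1]<.03)&(P[...,2]>.15)&(P[...,2]<.42)
    q=P[m]; c=f["color"][m].astype(float).mean(1); v,u=np.nonzero(m)
    print(cc,len(q),q.min(0),q.max(0))
    for x in np.arange(.61,.80,.01):
        k=(q[:,0]>=x)&(q[:,0]<x+.01)
        if k.sum(): print(round(x,2),k.sum(),"y",np.percentile(q[k,1],[3,50,97]),"z",np.percentile(q[k,2],[3,50,97]),"col",round(c[k].mean()))
```

```text
scene0 2777 [ 0.6392 -0.1113  0.1501] [0.8    0.03   0.3927]
0.63 3 y [-0.069  -0.0628 -0.049 ] z [0.2882 0.2887 0.2889] col 41
0.64 67 y [-0.0837 -0.063  -0.0412] z [0.2704 0.2848 0.2927] col 47
0.65 59 y [-0.0837 -0.0501 -0.0353] z [0.2552 0.2723 0.2904] col 53
0.66 48 y [-0.0763 -0.0605 -0.0372] z [0.2435 0.2815 0.2929] col 95
0.67 54 y [-0.08   -0.0597 -0.0489] z [0.2754 0.2899 0.3057] col 57
0.68 111 y [-0.0869 -0.0622 -0.0452] z [0.2822 0.3054 0.3151] col 68
0.69 75 y [-0.09   -0.0585 -0.0428] z [0.2827 0.3138 0.3208] col 82
0.7 116 y [-0.1004 -0.0542 -0.0358] z [0.2726 0.3151 0.3254] col 89
0.71 103 y [-0.1003 -0.0518 -0.0315] z [0.2805 0.322  0.3296] col 99
0.72 73 y [-0.0914 -0.0545 -0.0312] z [0.2993 0.3281 0.3339] col 104
0.73 24 y [-0.0743 -0.0435 -0.0361] z [0.2922 0.3121 0.3311] col 118
0.74 21 y [-0.0909 -0.0393 -0.0364] z [0.2934 0.3097 0.3166] col 129
0.75 168 y [-0.0841 -0.0711 -0.0391] z [0.1552 0.3057 0.3557] col 94
0.76 147 y [-0.0873 -0.0667 -0.0357] z [0.1571 0.3058 0.359 ] col 111
0.77 259 y [-0.1039 -0.0453  0.0245] z [0.1507 0.169  0.3162] col 192
0.78 625 y
[... 596 characters left out ...]
 130
0.7 116 y [-0.1067 -0.0755 -0.0395] z [0.294  0.319  0.3253] col 132
0.71 126 y [-0.1069 -0.0703 -0.0341] z [0.3    0.325  0.3309] col 145
0.72 102 y [-0.1063 -0.07   -0.0389] z [0.3046 0.33   0.3349] col 149
0.73 48 y [-0.1064 -0.0684 -0.0403] z [0.2963 0.3176 0.3331] col 162
0.74 88 y [-0.1051 -0.0835 -0.0416] z [0.2918 0.3101 0.3162] col 155
0.75 128 y [-0.0972 -0.0727 -0.044 ] z [0.2971 0.3148 0.3569] col 139
0.76 94 y [-0.0915 -0.0688 -0.0395] z [0.3008 0.3165 0.3593] col 152
0.77 142 y [-0.0894 -0.0312  0.0266] z [0.1518 0.1703 0.3574] col 207
0.78 437 y [-0.1089 -0.0155  0.0263] z [0.1692 0.2185 0.2904] col 211
0.79 913 y [-0.1053 -0.0436  0.025 ] z [0.2515 0.313  0.3831] col 196
```

View pics/cam0.png

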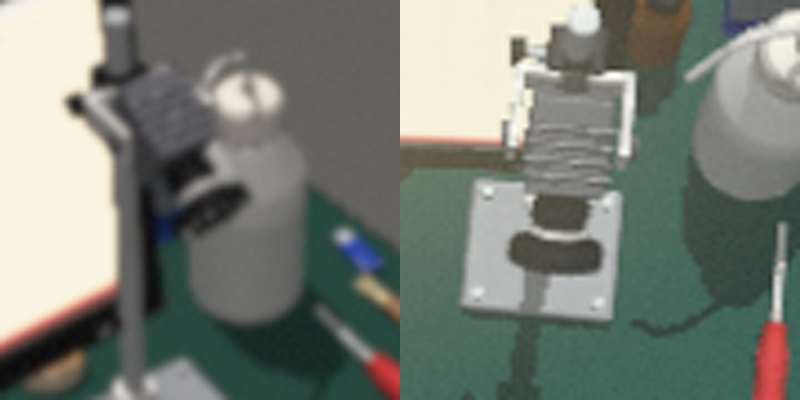

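Call:
arm_command:
  targets: [0,0,1.5,0.5,0.8,0,-1,0,0,3,1.2,1.7,0,-1,0,0,4.5,2,2.7,0,-1,0,0,6,2.8,3.8,0,-1,0,0,7.5,3.6,4.9,0,-1,0,0,9,4.2,6.0,-0.2,-1,0,0,9,4.69,7.0,-0.7,-1,0,0,9,4.69,7.5,-1.2,-1,0,0,9,4.69,7.5,-1.7,-1,0,0,9,4.69,7.5,-2,-1]

```text
t: 2.55
tool_pos: [0.4793, -0.0869, 0.2826]
tool_rot: [[0.963, -0.269, -0.002], [-0.269, -0.963, 0.002], [-0.003, -0.001, -1.0]]
contact_force: [-0.8, -0.3, -0.7]
finger_gap: 0.0857
```

Call:
arm_command:
  targets: [0,0,0,0,0,-0.6,-1,0,0,0,0,0,-1.2,-1,0,0,0,0,0,-1.6,-1,0,0,0,0,0,-1.81,-1,0,0,0,0,0,-1.81,-1,0,0,0,0,0,-1.81,1,0,0,0,0,0,-1.81,1,0,0,0,0,0,-1.81,1,0,0,0,0,0,-1.81,1,0,0,0,0,0,-1.81,1]

```text
t: 3.8
tool_pos: [0.4801, -0.09, 0.1775]
tool_rot: [[0.962, -0.273, 0.002], [-0.273, -0.962, -0.001], [0.002, 0.0, -1.0]]
contact_force: [-1.8, 0.7, 8.1]
finger_gap: 0.0429
```

Run:
```python
from h import *
from scipy.optimize import least_squares
np.set_printoptions(precision=4,suppress=True)
for cc in("scene0","top0"):
    f=load(cc);P=pts(f)
    m=(P[...,0]>.683)&(P[...,0]<.727)&(P[...,1]>-.085)&(P[...,1]<-.052)&(P[...,2]>.295)&(P[...,2]<.345)
    q=P[m]
    r=least_squares(lambda p:p[0]*(q[:,0]-.7)+p[1]*(q[:,1]+.07)+p[2]-q[:,2],[.5,0,.32],loss="soft_l1",f_scale=.002).x
    print(cc,len(q),"slopes",r,"tilt",np.arctan(np.hypot(r[0],r[1])),"yaw(dir of descent)",np.arctan2(r[1],r[0]))
    # symmetric centre line of head+ring in xy
    m=(P[...,0]>.638)&(P[...,0]<.735)&(P[...,2]>.25)&(P[...,2]<.345)&(P[...,1]>-.13)&(P[...,1]<-.01); q=P[m]
    for a,b in((.64,.668),(.68,.698),(.70,.73)):
        k=q[(q[:,0]>a)&(q[:,0]<b)]; print((a+b)/2,(k[:,1].min()+k[:,1].max())/2, np.ptp(k[:,1]))
    B=(P[...,2]<.02)&(P[...,2]>.003)&(P[...,0]>.60)&(P[...,0]<.79)&(P[...,1]>-.15)&(P[...,1]<.02)
    print("base",B.sum(),cv2.minAreaRect(P[B][:,:2].astype(np.float32)))
o=robot.get_obs(); print(o["t"],o["tool_pos"],o["finger_gap"],o["contact_force"])
```

```text
scene0 188 slopes [ 0.578  -0.0566  0.3176] tilt 0.526138901474289 yaw(dir of descent) -0.09765244851379835
0.654 -0.06086978034271723 0.05378390309640879
0.6890000000000001 -0.06753132289045982 0.05042215741482026
0.715 -0.06951460444746516 0.07913811847370233
base 942 ((0.6948648691177368, -0.06497873365879059), (0.1890615075826645, 0.16988533735275269), 0.40190407633781433)
top0 268 slopes [ 0.5771 -0.0502  0.3177] tilt 0.5250663653214882 yaw(dir of descent) -0.08675610261078705
0.654 -0.06615563868991606 0.05224214772505419
0.6890000000000001 -0.06997675536766436 0.04766544253304771
0.715 -0.07172423509168348 0.07561424896150562
base 1076 ((0.6955344676971436, -0.06528513878583908), (0.1878780871629715, 0.16952700912952423), 0.2234058380126953)
3.8 [ 0.4801 -0.09    0.1775] 0.042919490058427205 [-1.8354  0.723   8.1055]
```

Call:
arm_command:
  targets: [0,0,0,0,0,0.8,1,0,0,0,0,0,1.7,1,0,0,0,0,0.6,2.5,1,0,0,0,0.2,1.4,2.6,1,0,0,0,0.3,2.2,2.6,1,0,0,0,0.45,3,2.6,1,0,0,0,0.6,3.7,2.6,1,0,0,0,0.67,4.2,2.6,1,0,0,0,0.67,4.4,2.6,1,0,0,0,0.67,4.4,2.6,1,0,0,0,0.67,4.4,2.6,1]

```text
t: 5.18
tool_pos: [0.5197, 0.1733, 0.3321]
tool_rot: [[0.962, -0.274, -0.0], [-0.274, -0.962, -0.0], [-0.0, 0.0, -1.0]]
contact_force: [0.3, -0.3, -1.9]
finger_gap: 0.0428
```

Run:
```python
from h import *
np.set_printoptions(precision=4,suppress=True)
o=robot.get_obs(); print(o["t"],o["tool_pos"],o["finger_gap"],o["contact_force"])
L=[]
for c in("scene","top"):
    f=robot.grab_frame(c); P=pts(f); np.savez(c+"1.npz",**{k:np.array(v) for k,v in f.items()})
    for m in robot.masks_of(c,"wheel")[:1]:
        q=P[m["mask"]]; q=q[~np.isnan(q[:,0])]; print(c,m["p"],m["rect"],len(q),np.median(q,0),q.min(0),q.max(0))
    u=proj(f,[.52,.175,.13])[0].astype(int); print(u)
    t=f["color"][u[1]-50:u[1]+40,u[0]-45:u[0]+45]; L.append(cv2.resize(t,(400,400),interpolation=cv2.INTER_CUBIC))
save("w1",np.hstack(L))
```

```text
5.175 [0.5197 0.1733 0.3321] 0.04284742499476723 [ 0.2772 -0.3371 -1.9112]
scene 0.68 [282.3, 237.0, 292.4, 251.0] 100 [0.5165 0.1915 0.1827] [0.5027 0.177  0.1535] [0.5392 0.1978 0.1892]
[291 249]
[257 210]
```

View pics/w1.png

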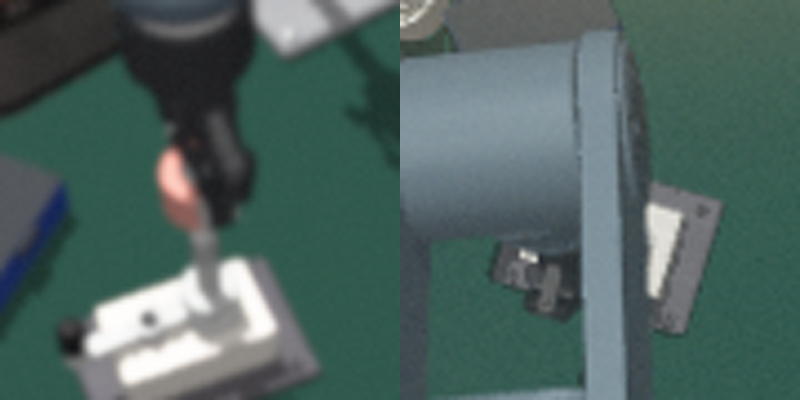

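Run:
```python
from h import *
np.set_printoptions(precision=4,suppress=True)
C=lambda f:np.array(f["extrinsics"])[:3,3]
for n in("scene0","top0","scene1"):
    f=load(n);P=pts(f)
    m=(abs(P[...,0]-.52)<.03)&(abs(P[...,1]-.175)<.03)&(P[...,2]>.075)&(P[...,2]<.12)
    print(n,"spindle",m.sum(),circ(P[m],.008))
    c=f["color"].astype(int); pink=(c[...,0]-c[...,1]>35)&(c[...,0]-c[...,2]>15)&(c[...,0]>120)
    ctr=(.52,.185,.17) if n=="scene1" else (.48,-.09,.02)
    m=pink&(np.abs(P-ctr)<.04).all(-1)
    q=P[m]
    if n=="scene1":
        for lo,hi in((.14,.155),(.155,.165),(.165,.175),(.175,.185),(.185,.2)): print(lo,((q[:,2]>lo)&(q[:,2]<hi)).sum())
        s=q[(q[:,2]>.150)&(q[:,2]<.180)]
    else: s=q[(q[:,2]>.004)&(q[:,2]<.026)]
    print(n,"pink",len(q),q.min(0),q.max(0),"side",len(s), circ(s,.023) if len(s)>5 else 0)
    v,u=np.nonzero(m); print("px",u.min(),u.max(),v.min(),v.max())
f=load("scene1")
for dy in(0,.002,.004):
    a=np.linspace(0,2*np.pi,60)
    for z in(.152,.182): 
        p=proj(f,np.c_[.5197+.023*np.cos(a),.1733+dy+.023*np.sin(a),0*a+z]); print(dy,z,p.min(0),p.max(0))
```

```text
scene0 spindle 58 [0.5228 0.1747]
scene0 pink 131 [ 0.4587 -0.1128  0.0011] [ 0.5189 -0.0661  0.0363] side 17 [ 0.4837 -0.0905]
px 364 378 228 240
top0 spindle 16 [0.5203 0.1741]
top0 pink 116 [ 0.4576 -0.1114  0.0183] [ 0.501  -0.0678  0.0367] side 15 [ 0.4819 -0.0896]
px 341 355 221 235
scene1 spindle 54 [0.5227 0.1747]
0.14 0
0.155 8
0.165 12
0.175 36
0.185 29
scene1 pink 85 [0.5036 0.1779 0.1571] [0.544  0.1978 0.1892] side 30 [0.5047 0.2156]
px 282 289 233 249
0 0.152 [283.0741 237.4851] [300.4556 251.2198]
0 0.182 [282.1503 230.3124] [299.8611 244.1254]
0.002 0.152 [282.4609 237.858 ] [299.8536 251.6113]
0.002 0.182 [281.5247 230.6875] [299.2472 244.5198]
0.004 0.152 [281.847  238.2313] [299.2508 252.0033]
0.004 0.182 [280.8984 231.063 ] [298.6325 244.9146]
```

Call:
arm_command:
  targets: [0,0,0,0,0.01,-0.2,1,0,0,0,0,0.01,-0.35,1,0,0,0,0,0.01,-0.45,1,0,0,0,0,0.01,-0.53,1,0,0,0,0,0.01,-0.6,1,0,0,0,0,0.01,-0.6,1]

```text
t: 6.12
tool_pos: [0.5196, 0.1748, 0.2957]
tool_rot: [[0.962, -0.273, -0.001], [-0.273, -0.962, -0.0], [-0.001, 0.0, -1.0]]
contact_force: [0.7, 0.1, -2.6]
finger_gap: 0.0426
```

Call:
arm_command:
  targets: [0,0,0,0,0,-0.12,1,0,0,0,0,0,-0.25,1,0,0,0,0,0,-0.4,1,0,0,0,0,0,-0.55,1,0,0,0,0,0,-0.7,1,0,0,0,0,0,-0.8,1,0,0,0,0,0,-0.8,1]

```text
t: 7.0
tool_pos: [0.5196, 0.1748, 0.2475]
tool_rot: [[0.962, -0.273, -0.001], [-0.273, -0.962, -0.0], [-0.001, 0.0, -1.0]]
contact_force: [0.1, -0.4, -2.2]
finger_gap: 0.0428
```

Call:
arm_command:
  targets: [0,0,0,0,0,-0.04,1,0,0,0,0,0,-0.07,1,0,0,0,0,0,-0.07,1,0,0,0,0,0,-0.07,-1,0,0,0,0,0,-0.07,-1,0,0,0,0,0,-0.07,-1,0,0,0,0,0,-0.07,-1,0,0,0,0,0,-0.07,-1,0,0,0,0,0,-0.07,-1]

```text
t: 8.12
tool_pos: [0.5198, 0.1748, 0.2439]
tool_rot: [[0.962, -0.273, -0.0], [-0.273, -0.962, -0.0], [-0.0, 0.0, -1.0]]
contact_force: [0.4, 0.0, -0.1]
finger_gap: 0.0854
```

Call:
arm_command:
  targets: [0,0,0,0,0,0.3,-1,0,0,0,0,0,0.8,-1,0,0,0,0,0,1.4,-1,0,0,0,0,0,2,-1,0,0,0,-0.8,-0.8,2,-1,0,0,0,-1.6,-1.6,2,-1,0,0,0,-2.2,-2.4,2,-1,0,0,0,-2.2,-2.4,2,-1]

```text
t: 9.12
tool_pos: [0.386, 0.0291, 0.3649]
tool_rot: [[0.961, -0.277, 0.001], [-0.277, -0.961, -0.001], [0.002, 0.0, -1.0]]
contact_force: [0.6, 0.2, 0.4]
finger_gap: 0.0854
```

Run:
```python
from h import *
np.set_printoptions(precision=4,suppress=True)
o=robot.get_obs(); print(o["t"],o["tool_pos"])
L=[]
for c in("scene","top"):
    f=robot.grab_frame(c); P=pts(f); np.savez(c+"2.npz",**{k:np.array(v) for k,v in f.items()})
    box=lambda x0,x1,y0,y1,z0,z1:P[(P[...,0]>x0)&(P[...,0]<x1)&(P[...,1]>y0)&(P[...,1]<y1)&(P[...,2]>z0)&(P[...,2]<z1)]
    w=box(.48,.56,.13,.22,.088,.104); print(c,"wheel top",len(w),np.median(w,0),(w.min(0)+w.max(0))/2)
    t=box(.48,.57,.13,.22,.11,.14); print("spindle",len(t),t.mean(0),t.max(0))
    k=box(.48,.60,.23,.30,.074,.09); print("knob",len(k),k.mean(0),k.min(0),k.max(0))
    u=proj(f,[.52,.19,.08])[0].astype(int)
    t=f["color"][u[1]-40:u[1]+40,u[0]-40:u[0]+40]; L.append(cv2.resize(t,(400,400),interpolation=cv2.INTER_CUBIC))
save("s2",np.hstack(L))
```

```text
9.125 [0.386  0.0291 0.3649]
scene wheel top 173 [0.5151 0.1803 0.0966] [0.5209 0.1761 0.096 ]
spindle 42 [0.5182 0.1774 0.1232] [0.5271 0.1834 0.1339]
knob 35 [0.5412 0.2662 0.0806] [0.5331 0.2589 0.0746] [0.5506 0.2739 0.0864]
top wheel top 161 [0.5174 0.1728 0.0956] [0.5191 0.175  0.0954]
spindle 28 [0.5186 0.1732 0.1257] [0.5262 0.1817 0.1325]
knob 29 [0.5406 0.2634 0.0806] [0.5318 0.2547 0.0743] [0.5495 0.2722 0.088 ]
```

View pics/s2.png

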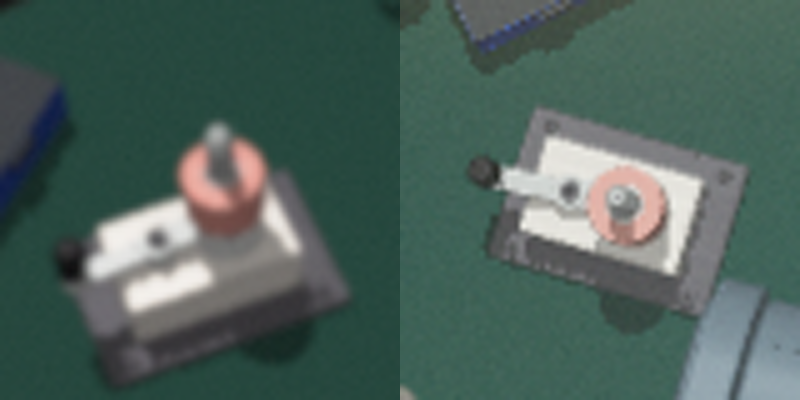

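Call:
arm_command:
  targets: [0,0,0,0.6,0.8,0,-0.2,0,0,0,1.2,1.6,0,-0.2,0,0,0,1.8,2.4,0,-0.2,0,0,0,2.4,3.2,0,-0.2,0,0,0,2.55,3.9,-0.1,-0.2,0,0,0,2.55,3.9,-0.7,-0.2,0,0,0,2.55,3.9,-1.3,-0.2,0,0,0,2.55,3.9,-1.8,-0.2,0,0,0,2.55,3.9,-2.13,-0.2,0,0,0,2.55,3.9,-2.13,0.3,0,0,0,2.55,3.9,-2.13,0.3]

```text
t: 10.6
tool_pos: [0.5415, 0.2654, 0.2373]
tool_rot: [[0.962, -0.273, 0.002], [-0.273, -0.962, 0.001], [0.002, -0.001, -1.0]]
contact_force: [0.6, 0.4, 1.1]
finger_gap: 0.0298
```

Run:
```python
import numpy as np
for d in range(0,76,5):
    a=np.radians(79+d); p=np.array([.5314,.2151])+.05*np.array([np.cos(a),np.sin(a)])-[.541,.265]
    print(d,round(d/6,2),np.round(p/.06,2))
```

```text
0 0.0 [-0.   -0.01]
5 0.83 [-0.07 -0.  ]
10 1.67 [-0.15  0.  ]
15 2.5 [-0.22 -0.  ]
20 3.33 [-0.29 -0.01]
25 4.17 [-0.36 -0.02]
30 5.0 [-0.43 -0.04]
35 5.83 [-0.5  -0.07]
40 6.67 [-0.56 -0.1 ]
45 7.5 [-0.63 -0.14]
50 8.33 [-0.68 -0.18]
55 9.17 [-0.74 -0.23]
60 10.0 [-0.79 -0.28]
65 10.83 [-0.83 -0.34]
70 11.67 [-0.87 -0.4 ]
75 12.5 [-0.91 -0.47]
```

Call:
arm_command:
  targets: [0,0,0.83,-0.07,0,0,0.3,0,0,1.67,-0.15,0,0,0.3,0,0,2.5,-0.22,0,0,0.3,0,0,3.33,-0.29,-0.01,0,0.3,0,0,4.17,-0.36,-0.02,0,0.3,0,0,5,-0.43,-0.04,0,0.3,0,0,5.83,-0.5,-0.07,0,0.3,0,0,6.67,-0.56,-0.1,0,0.3]

```text
t: 11.6
tool_pos: [0.5083, 0.259, 0.2383]
tool_rot: [[0.911, 0.412, 0.005], [0.412, -0.911, 0.001], [0.005, 0.001, -1.0]]
contact_force: [1.4, 0.0, -0.8]
finger_gap: 0.0303
```

Call:
arm_command:
  targets: [0,0,0.83,-0.07,-0.04,0,0.3,0,0,1.66,-0.12,-0.08,0,0.3,0,0,2.5,-0.18,-0.13,0,0.3,0,0,3.33,-0.23,-0.18,0,0.3,0,0,4.16,-0.27,-0.24,0,0.3,0,0,5,-0.31,-0.3,0,0.3,0,0,5,-0.31,-0.3,0,0.3]

```text
t: 12.48
tool_pos: [0.4894, 0.241, 0.238]
tool_rot: [[0.586, 0.81, 0.004], [0.81, -0.586, 0.001], [0.003, 0.002, -1.0]]
contact_force: [0.0, 0.7, 0.7]
finger_gap: 0.0299
```

Call:
arm_command:
  targets: [0,0,0,0,0,0,-0.1,0,0,0,0,0,0.4,-0.1,0,0,0,0,0,1,-0.1,0,0,0,0,0,1.8,-0.1,0,0,-1.5,-0.7,-0.8,2,-1,0,0,-3,-1.4,-1.6,2,-1,0,0,-4.5,-2,-2.5,2,-1,0,0,-6,-2,-3.5,2,-1,0,0,-7.5,-2,-4,2,-1,0,0,-9,-2,-4,2,-1,0,0,-9.5,-2,-4,2,-1]

```text
t: 13.85
tool_pos: [0.3685, 0.0002, 0.3565]
tool_rot: [[0.998, -0.055, 0.001], [-0.055, -0.998, -0.0], [0.001, 0.0, -1.0]]
contact_force: [0.4, 0.3, 0.3]
finger_gap: 0.0857
```

Run:
```python
from h import *
np.set_printoptions(precision=4,suppress=True)
o=robot.get_obs(); print(o["t"],o["tool_pos"],o["tool_rot"],o["joint_pos"])
L=[]
for c in("scene","top"):
    f=robot.grab_frame(c); P=pts(f); np.savez(c+"3.npz",**{k:np.array(v) for k,v in f.items()})
    box=lambda x0,x1,y0,y1,z0,z1:P[(P[...,0]>x0)&(P[...,0]<x1)&(P[...,1]>y0)&(P[...,1]<y1)&(P[...,2]>z0)&(P[...,2]<z1)]
    w=box(.49,.56,.14,.21,.088,.104); print(c,"wheel top",len(w),np.median(w,0),(w.min(0)+w.max(0))/2)
    t=box(.50,.54,.15,.20,.11,.14); print("spindle",len(t),t.mean(0),t.max(0))
    k=box(.46,.60,.21,.30,.074,.09); print("knob",len(k),k.mean(0)); 
    if len(k): a=k.mean(0)-[.5314,.2151,0]; print("angle",np.arctan2(a[1],a[0])-np.radians(74.3))
    u=proj(f,[.52,.19,.08])[0].astype(int)
    t=f["color"][u[1]-40:u[1]+40,u[0]-40:u[0]+40]; L.append(cv2.resize(t,(400,400),interpolation=cv2.INTER_CUBIC))
    # camera: ring (dark, in front) and side silhouettes
save("s3",np.hstack(L))
# camera head: fit finned top and ring
Q=[]
for n in("scene0","top0"): 
    P=pts(load(n)); m=(abs(P[...,0]-.69)<.06)&(abs(P[...,1]+.067)<.05)&(abs(P[...,2]-.29)<.055); Q.append(P[m])
dirh=lambda y:np.array([np.cos(y),-np.sin(y),0])
for q in Q:
    s=(q-[.717,-.071,.3]); yaw=.09; h=s@dirh(yaw); z=s[:,2]; l=s@[np.sin(yaw),np.cos(yaw),0]
    k=abs(l)<.02
    for a in np.arange(-.085,.04,.007):
        j=k&(h>=a)&(h<a+.007)
        if j.sum()>1: print(round(a+.0035,4),j.sum(),np.percentile(z[j],[5,50,90]))
```

```text
13.85 [0.3685 0.0002 0.3565] [[ 0.9985 -0.0554  0.0006]
 [-0.0554 -0.9985 -0.0002]
 [ 0.0006  0.0002 -1.    ]] [-18.6149 -15.5086 122.6915   0.0012  72.7804 -15.4397]
scene wheel top 170 [0.515  0.1798 0.0962] [0.5211 0.1764 0.0958]
spindle 41 [0.5185 0.1774 0.1233] [0.526  0.1839 0.1348]
knob 34 [0.4925 0.2467 0.0804]
angle 1.1635855956902736
top wheel top 162 [0.5174 0.1729 0.0955] [0.5191 0.1753 0.0953]
spindle 28 [0.5186 0.1732 0.1257] [0.5262 0.181  0.1335]
knob 30 [0.4909 0.244  0.0812]
angle 1.2255076376125487
-0.0745 38 [-0.0224 -0.0134 -0.0096]
-0.0675 41 [-0.0355 -0.0141 -0.0092]
-0.0605 18 [-0.0459 -0.041  -0.0144]
-0.0535 31 [-0.0535 -0.0172 -0.0124]
-0.0465 39 [-0.0243 -0.0123 -0.0053]
-0.0395 37 [-0.0236 -0.0062  0.0066]
-0.0325 69 [-0.0163  0.0032  0.0117]
-0.0255 37 [-0.0157  0.0134  0.0173]
-0.0185 39 [-0.0247  0.0157  0.0201]
-0.0115 37 [0.0151 0.0216 0.0246]
-0.0045 34 [0.0209 0.0252 0.029 ]
0.0025 34 [0.0251 0.0288 0.032 ]
0.0095 23 [0.0281 0.0313 0.0328]
0.0165 3 [0.0296 0.0297 0.0302]
0.0305 3 [0.0122 0.0142 0.0173]
-0.0745 37 [-0.0162 -0.0115 -0.008 ]
-0.0675 39 [-0.0156 -0.0103 -0.0073]
-0.0605 27 [-0.0208 -0.0165 -0.0133]
-0.0535 48 [-0.033  -0.0152 -0.0111]
-0.0465 38 [-0.025 -0.011 -0.005]
-0.0395 42 [-0.015  -0.0059  0.0044]
-0.0325 68 [-0.0107  0.0071  0.0107]
-0.0255 53 [0.0092 0.0136 0.0156]
-0.0185 47 [0.0141 0.0178 0.0201]
-0.0115 53 [0.0158 0.0204 0.024 ]
-0.0045 58 [0.0205 0.0253 0.0283]
0.0025 50 [0.0248 0.0285 0.0327]
0.0095 49 [0.0281 0.0321 0.0348]
0.0165 16 [0.0205 0.0228 0.0269]
0.0235 19 [0.0079 0.0123 0.0165]
0.0305 36 [0.0005 0.008  0.0157]
```

View pics/s3.png

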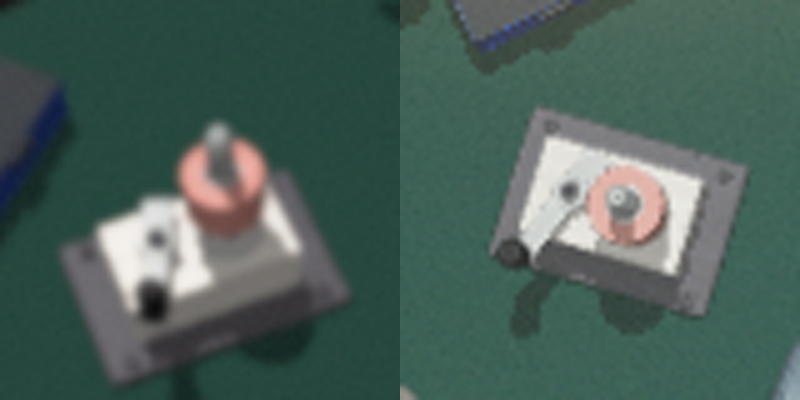

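Call:
arm_command:
  targets: [0,0,-0.35,0.7,0.8,0,-1,0,0,-0.35,1.4,1.6,0,-1,0,0,-0.35,2,2.3,0,-1,0,0,-0.35,2.52,2.89,0,-1,0,0,-0.35,2.52,2.89,-0.3,-1,0,0,-0.35,2.52,2.89,-0.8,-1,0,0,-0.35,2.52,2.89,-1.2,-1,0,0,-0.35,2.52,2.89,-1.4,-1,0,0,-0.35,2.52,2.89,-1.4,-1]

```text
t: 15.08
tool_pos: [0.5191, 0.1738, 0.2712]
tool_rot: [[0.996, -0.086, -0.002], [-0.086, -0.996, -0.0], [-0.002, 0.001, -1.0]]
contact_force: [-0.5, 0.2, 0.9]
finger_gap: 0.086
```

Call:
arm_command:
  targets: [0,0,0,0,0,0,0.3,0,0,0,0,0,0,0.6,0,0,0,0,0,0,1,0,0,0,0,0,0,1,0,0,0,0,0,0,1,0,0,0,0,0,0,1,0,0,0,0,0,0,1]

```text
t: 15.95
tool_pos: [0.5202, 0.1742, 0.2726]
tool_rot: [[0.996, -0.086, 0.001], [-0.086, -0.996, 0.0], [0.001, -0.0, -1.0]]
contact_force: [2.2, -0.0, 4.2]
finger_gap: 0.0139
```

Call:
arm_command:
  targets: [0,0,0,0,0,0.3,1,0,0,0,0,0,0.7,1,0,0,0,0,0,1.1,1,0,0,0,0,0,1.4,1,0,0,0,0,0,1.5,1,0,0,0,0,0,1.5,1]

```text
t: 16.7
tool_pos: [0.5195, 0.1742, 0.3617]
tool_rot: [[0.996, -0.086, -0.001], [-0.086, -0.996, -0.0], [-0.001, 0.0, -1.0]]
contact_force: [0.4, -0.4, -4.7]
finger_gap: 0.0141
```

Call:
arm_command:
  targets: [0,-0.5,0,-0.1,-0.3,0.15,1,-0.1,-1,0,-0.2,-0.7,0.3,1,-0.15,-1.6,0,-0.3,-1.2,0.45,1,-0.2,-2.2,0,-0.4,-1.7,0.6,1,-0.25,-2.8,0,-0.5,-2.2,0.72,1,-0.3,-3.4,0,-0.6,-2.7,0.72,1,-0.36,-4,0,-0.68,-3.2,0.72,1,-0.4,-4.4,0,-0.74,-3.5,0.72,1,-0.42,-4.66,0,-0.74,-3.71,0.72,1,-0.42,-4.66,0,-0.74,-3.71,0.72,1,-0.42,-4.66,0,-0.74,-3.71,0.72,1,-0.42,-4.66,0,-0.74,-3.71,0.72,1]

```text
t: 18.2
tool_pos: [0.4753, -0.0478, 0.4049]
tool_rot: [[0.88, -0.085, 0.468], [-0.075, -0.996, -0.041], [0.469, 0.001, -0.883]]
contact_force: [0.4, 1.1, -4.0]
finger_gap: 0.014
```

Run:
```python
from h import *
np.set_printoptions(precision=4,suppress=True)
o=robot.get_obs(); print(o["t"],o["tool_pos"],o["tool_rot"],o["finger_gap"],o["contact_force"])
R=np.array(o["tool_rot"]); zt=R[:,2]; seat=np.array(o["tool_pos"])+.2066*zt; print("seat est",seat,"axis",-zt)
F=np.array([.572,-.057,.2224])
L=[]
for c in("scene","top"):
    f=robot.grab_frame(c); P=pts(f); np.savez(c+"4.npz",**{k:np.array(v) for k,v in f.items()})
    cc=f["color"].astype(int); pink=(cc[...,0]-cc[...,1]>35)&(cc[...,0]-cc[...,2]>15)&(cc[...,0]>110)
    q=P[pink&(np.linalg.norm(P-F,axis=-1)<.08)]; print(c,"pink",len(q),q.min(0) if len(q) else "",q.max(0) if len(q) else "", np.median(q,0) if len(q) else "")
    m=robot.masks_of(c,"camera_head")[:1]; 
    if m: k=P[m[0]["mask"]]; print("cam",np.nanmedian(k,0))
    u=proj(f,F)[0].astype(int); img=f["color"].copy()
    t=img[u[1]-60:u[1]+40,u[0]-50:u[0]+50]; L.append(cv2.resize(t,(400,400),interpolation=cv2.INTER_CUBIC))
save("e4",np.hstack(L))
```

```text
18.2 [ 0.4753 -0.0478  0.4049] [[ 0.8798 -0.0853  0.4676]
 [-0.0746 -0.9964 -0.0413]
 [ 0.4694  0.0015 -0.883 ]] 0.014031422111821163 [ 0.3618  1.0944 -3.9739]
seat est [ 0.5719 -0.0563  0.2225] axis [-0.4676  0.0413  0.883 ]
scene pink 89 [ 0.5368 -0.0538  0.234 ] [ 0.5873 -0.029   0.2603] [ 0.5593 -0.038   0.2466]
cam [ 0.6906 -0.0597  0.3046]
top pink 54 [ 0.5478 -0.0743  0.2314] [ 0.5838 -0.033   0.2601] [ 0.564  -0.0395  0.25  ]
cam [ 0.6931 -0.0685  0.312 ]
```

View pics/e4.png

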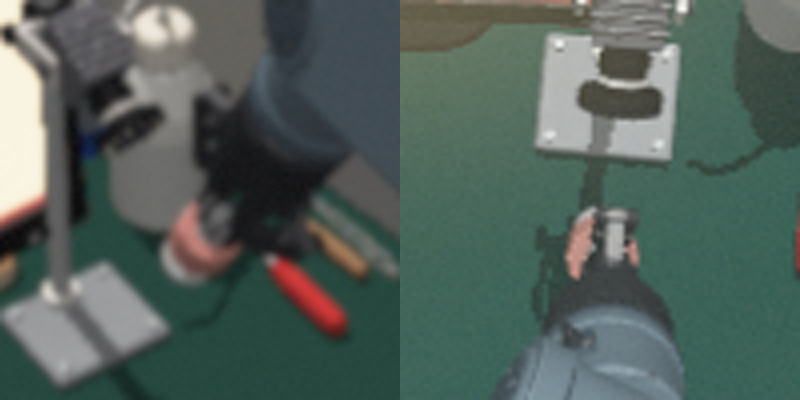

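```bash
python3 -c "
from bench import robot
print(robot.finish_job()); o=robot.get_obs(); print(o['t'],o['tool_pos'],o['finger_gap'])"
```

```text
the job is handed in; nothing more can be done
None
the job is handed in; nothing more can be done
```

The job is handed in; no verdict was reported. The arbor is held at the inspection camera with the wheel seated, after about 18 s of the 58 s allowed.

**What I did**
1. Slid the wheel onto the spindle with the keeper shut and let go. Its top then measured 96 mm above the bench, which is fully seated.
2. Swung the keeper by its knob to about 1.2 rad (the cameras gave 1.16 and 1.23), with the wheel and arbor undisturbed.
3. Gripped the bare spindle end, lifted the arbor out of the stand, and tilted it 28° away from the lens at the focus point.

**Last checks before handing in**
- **Position:** the flange face, computed from the arm pose, was within about 1 mm of my estimated focus point (0.572, -0.057, 0.222), and the axis matched the estimated tilt and yaw. That focus estimate is itself only good to several millimetres. My tilt readings ranged from 0.46 to 0.53 rad, and I used 0.49.
- **Wheel and grip:** the wheel showed where a seated wheel should be in both cameras. The tool carried about 4 N, which fits the arbor plus wheel.
- **Camera:** the camera head was unmoved to within 3 mm.

**Unresolved points**
- The gripper opening read 2 to 3 mm below the true diameters on both grasps.
- The two cameras disagreed by about 3 mm in y.
- I did not re-measure the bystanders at the end. Every move was planned clear of them, and I noticed no unexpected contact forces.

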